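# Load a cedar billet through the sprung flap of the drying box

## Task

Load the loose pale cedar billet into the drying box: start its end through the sprung flap, then use the push stick to slide it lengthways along the guides until it lies flat and wholly inside and the flap can drop fully shut behind it. Draw the push stick out again and stand it on its sole on the shelf, off the box and its apron; leave the orange tops, sizing ring, clay cup and burnisher where they are.

Things in the scene. Friction and masses are not known exactly. Their poses are not given: they have to be found in the camera images.
- billet (a point): Loose pale cedar billet, a square bar 150 x 52 x 52 mm, about 0.16 kg, lying on a long side. This point is its centre; x runs along its length (both ends alike), z is up.
- doorway (a point): Middle of the drying box's threshold, on the box floor (12 mm above the shelf), at the inner face of the 8 mm front panel. x leads straight into the box, y to the left of that, z up. The doorway is 64 mm wide, 68 mm high. The level floor runs from x = -130 mm (apron in front) to 280 mm (back wall); guide strips 7 mm high leave a lane 64 mm wide, flared to about 92 mm for x = -128 to -90 mm.
- drybox: Fixed grey steel drying box: 150 mm wide, 286 mm deep, 110 mm high, clear roof, blue heater head on the far part of the roof (from 200 mm in, 165 mm high). In front of the doorway a loading apron, 130 mm long, 150 mm wide, 12 mm high, open above. Origin on the shelf 12 mm below the doorway point, same axes.
- flap (a joint): Yellow steel dust flap, hinged at the top of the doorway just inside the panel, 64 mm long, with a light return spring (1 to 3 N opens it). 0 rad = shut, hanging; swings inwards and up to 1.5. Lying on the billet it stands at about 1.3 rad; it drops shut only once the billet's rear end is over about 70 mm (its centre over 145 mm) past the doorway point and nothing else is in the way.
- stick_handle (a point): Loose push stick, 0.22 kg: wooden sole 200 x 30 x 32 mm standing on the shelf, with an upright red handle near its rear, 46 mm long, 24 mm thick (across), rising from 32 to 97 mm above the underside. This point is the handle's middle, 68 mm above the underside; x points along the stick to its nose, y across, z up. The sole reaches 165 mm ahead of this point and 35 mm behind it.
- stick_nose (a point): Middle of the flat front face (30 mm wide, 32 mm high) of the push stick's sole, 16 mm above its underside and 165 mm ahead of the handle point; same axes as the handle point.
- top_a: Glossy orange spinning top, 66 mm across and 88 mm tall with its steel tip, standing crown down; a bystander. Origin under its centre.
- top_b: The second orange top, same size; a bystander.
- sizing_ring: Yellow boxwood ring, 88 mm across, 16 mm high, lying flat; a bystander. Origin under its centre.
- clay_cup: Clay cup, 76 mm across, 85 mm high; a bystander. Origin under its centre.
- burnisher: Chrome steel burnisher with a wooden handle, about 210 mm long, 22 mm thick, lying down; a bystander. Origin at its middle, on the shelf.
There are look-alikes about, which are no part of the job. There is more than one size of the part that bears billet; the job needs the larger. What is shaped like the part that bears stick_handle but yellow is not meant.

How it is judged:
On the way, in this order (a step that is already met when the one before it is completed fails the run):
1. the billet's front end is through the doorway, holding the flap open (x of billet in the frame of doorway above -0.055 m and y of billet in the frame of doorway between -0.02 and 0.02 m and value of joint flap above 0.5 rad), for 0.1 s.
2. the push stick's nose is inside the doorway and the billet is wholly past the flap's swing (x of billet in the frame of doorway above 0.138 m and x of stick_nose in the frame of doorway above 0.03 m), for 0.1 s.
At the end, for the whole second after the job is handed in: Billet flat in the lane, centre 138 mm or more past the doorway point, within 20 mm of the lane's middle and 0.2 rad of straight; flap shut within 0.06 rad; push stick upright (0.1 rad) on the shelf itself: handle point 60 to 74 mm up, nose point 10 to 22 mm up (x of billet in the frame of doorway above 0.138 m and y of billet in the frame of doorway between -0.02 and 0.02 m and z of billet in the frame of doorway between 0.018 and 0.034 m and angle between the x axis of billet and the x axis of doorway, either way round below 0.2 rad and value of joint flap below 0.06 rad and height (world z) of stick_handle between 0.06 and 0.074 m and angle between stick_handle's own z axis and vertical below 0.1 rad and height (world z) of stick_nose between 0.01 and 0.022 m); the robot touches nothing.
It fails at once if a bystander (orange top, sizing ring, clay cup, burnisher) is moved by more than 30 mm (distance of any of top_a, top_b, sizing_ring, clay_cup, burnisher from where it was at the start of the episode above 0.03 m).
It also fails if it takes over 72 s, if anything falls off the work surface, if the arm or the gripper's body presses on something with over 40 N, if the wrist force passes 120 N, or if a joint passes its speed limit or range.

## Robot

A 7-joint arm with a two-finger parallel gripper is mounted at the origin on the work surface. World frame = base frame: x ahead of the robot, y to its left, z up, the work surface at z = 0. Lengths are in m, angles in rad, forces in N, time in s.
With the tool pointing down it reaches from about 0.4 to 0.85 m from the base axis. Payload 10.4 kg.
Tool frame: the origin (TCP) lies midway between the tips of the shut fingers; the grasp point (between the pads) lies 19 mm behind it; z points along the fingers, y is the line along which they close (so a half turn about z gives the same grasp; the last joint's range is limited). The gripper opens to 87 mm and grips with 3 to 60 N. Pads are 19 mm wide; open, the fingers measure 117 mm over their backs; the gripper's body (75 mm by 190 mm) begins 51 mm behind the grasp point.
Start: joints at [1.258, 0.332, -0.065, 1.46, 0.022, 1.35, -0.088], TCP at [0.179, -0.599, 0.223] pointing down, gripper open.
Joint ranges: [-2.6, 2.6], [-0.5, 2.12], [-1.47, 1.34], [0.16, 2.42], [-1.27, 4.41], [0.06, 2.06], [-2.6, 2.6]. Speed limits (rad/s): [2.22, 2.22, 2.79, 2.79, 3.14, 3.14, 3.14].

## Interface

Orientations are given as a unit quaternion [w, x, y, z].
In Python, from rig import bot, imaging gives the robot as it stands. The module is installed in compiled form; this text tells all that it offers.
- The arm moves only by the tool step_arm, never from a script. Its argument "increments" is a list of rows, each an object of numbers: "x", "y", "z": the shift along the tool's x, y, z in cm; "yaw": the turn about the tool's z in rad. In form: [{"x": .., "y": .., "z": .., "yaw": ..}, ...]. A call has 1 to 12 rows; each row shifts and turns the commanded pose from where the row before left it, along the tool's axes as they then stand; what a row does not reach is not made up. A row lasts 1/8 s, in which the tool goes at most 62.5 mm and 10.7 degrees, less where a joint would pass 70% of its speed; a pose out of reach is approached as far as the arm can. A call with a gripper value outside its range is refused whole. "claw" is the finger opening in cm, from 0 to 8.7, set as the call begins (left out, the last holds). The fingers move at their own pace and stop on an object; the grip force is fixed at half the most. Time passes only in rows, so rows that do not move let the fingers close. It gives the time, the measured TCP pose, the force, the opening and the grip force at its end, in the units of the state.
- bot.read_state(): the state, without advancing time (a new reading comes with each control period).
- imaging.read_camera(name): name is "scene" or "top" or "wrist"; returns a dict with "color" (384x512x3 uint8, red, green, blue), "fx", "fy", "cx", "cy" (pixels), "k1" (the pictures are not rectified: a ray, as slopes to the right and down, at radius r is drawn at 1 + k1 r^2 times it, then the intrinsics apply), "extrinsics" (4x4, takes a point from world to camera coordinates); the wrist camera has in their place "tool_from_camera" (4x4, takes a point from camera to tool coordinates, whose origin is the TCP and whose axes are the flange's). Camera axes: x right, y down, z forward; pixel columns grow to the right and rows downward; lengths in m; the calibration is good to about 2 mm. A picture is of the moment at which its call begins: read the wrist's pose just before it. There is no depth.
- bot.close_job(): hands the job in; it is judged then, once.
The state is a dict: "t": time; "joint_positions": joint angles; "qd": joint speeds; "effort": joint torques, N m; "tool_pos": TCP position; "tool_rot": TCP orientation; "force": force on the tool from outside, world axes, zero at the start; "wrist_torque": the same for the moment, N m; "opening": finger opening in m; "grip_force": force on a finger pad.
Only numpy, scipy, OpenCV 4.12 (cv2) and the standard library are available. Lean on these libraries where they do the work, as an engineer would, in place of code of your own. Each camera call takes 0.05 s, during which the arm holds its last target. There are 200 camera calls.

## Working session

There is one attempt and no reset: what is moved stays moved. The work goes in short steps, Python scripts to look and compute and a tool call to move; the robot and the scene stay as the last step left them, time stands still between calls to the robot, and variables do not carry over. Pictures are saved under pics/ and viewed, at most 10 in all, crops included, and the job is handed in when it is done.

Besides the shell and the picture viewer there is one more tool, called as a command line: name --argument value ..., lists and objects as JSON in quotes. step_arm: Moves the arm, as the interface text tells. Its arguments: {"type":"object","properties":{"increments":{"type":"array","items":{"type":"object","properties":{"x":{"type":"number"},"y":{"type":"number"},"z":{"type":"number"},"yaw":{"type":"number"}}}},"claw":{"type":"number"}},"required":["increments"]}

```bash
mkdir -p pics; cat > h.py <<'E'
import numpy as np,cv2
from rig import bot,imaging
def save(c,n): cv2.imwrite('pics/'+n,c['color'][:,:,::-1])
def cam(c,st=None):
    K=np.array([[c['fx'],0,c['cx']],[0,c['fy'],c['cy']],[0,0,1.]]);d=np.array([c['k1'],0,0,0.])
    if 'extrinsics' in c: E=np.array(c['extrinsics'])
    else:
        from scipy.spatial.transform import Rotation as R
        w,x,y,z=st['tool_rot'];T=np.eye(4);T[:3,:3]=R.from_quat([x,y,z,w]).as_matrix();T[:3,3]=st['tool_pos']
        E=np.linalg.inv(T@np.array(c['tool_from_camera']))
    return K,d,E
def ray(c,px,z,st=None):
    K,d,E=cam(c,st);p=cv2.undistortPoints(np.array(px,float).reshape(-1,1,2),K,d).reshape(-1,2)
    o=-E[:3,:3].T@E[:3,3];v=np.c_[p,np.ones(len(p))]@E[:3,:3]
    return o+v*((z-o[2])/v[:,2])[:,None]
def proj(c,P,st=None):
    K,d,E=cam(c,st);return cv2.projectPoints(np.array(P,float).reshape(-1,1,3),cv2.Rodrigues(E[:3,:3])[0],E[:3,3],K,d)[0].reshape(-1,2)
E
python3 - <<'E'
from h import *
import pickle
s=bot.read_state();print(s)
D={}
for n in ['scene','top','wrist']:
    c=imaging.read_camera(n);D[n]=c;save(c,n+'0.png');print(n,{k:v for k,v in c.items() if k!='color'})
pickle.dump((s,D),open('d0.pkl','wb'))
a=np.hstack([D['scene']['color'],D['top']['color']])
E
```

```text
{'t': 0.0, 'joint_positions': array([ 1.25841195,  0.33284071, -0.06471288,  1.46099758,  0.02161128,
        1.34988845, -0.08850189]), 'qd': array([-2.10277585e-03, -1.64915594e-03,  2.18967637e-03,  4.90260834e-04,
        3.58685654e-04,  8.80322486e-05, -4.56826402e-04]), 'effort': array([ 1.48014315e-03, -6.23254037e+01,  2.57386419e-02, -3.89902067e+01,
       -6.13096613e-02,  3.96197615e-02,  1.87207393e-04]), 'tool_pos': array([ 0.17847087, -0.59854994,  0.22174657]), 'tool_rot': array([-7.04988547e-04,  9.89518700e-01,  1.44402995e-01, -1.41291857e-04]), 'force': array([-0.3965363 ,  0.07708734, -0.21311107]), 'wrist_torque': array([-0.00732144,  0.00769932,  0.01379584]), 'grip_force': 0.0, 'opening': 0.08684142133975183}
scene {'fx': 404.3685778078236, 'fy': 404.3685778078236, 'cx': 257.1672207510474, 'cy': 189.01710140441492, 'k1': -0.007141753237142993, 'extrinsics': array([[-0.16840169,  0.98569657, -0.00656845,  0.2000646 ],
       [ 0.85409885,  0.14258572, -0.50018443, -0.41537397],
       [-0.49209351, -0.08984201, -0.86589398,  1.42848471],
       [ 0.        ,  
[... 236 characters left out ...]
, -0.11117699],
       [-0.98117375,  0.01195462, -0.19275673,  0.53750523],
       [ 0.19293064,  0.01566783, -0.9810873 ,  0.9595222 ],
       [ 0.        ,  0.        ,  0.        ,  1.        ]])}
wrist {'fx': 289.66497810740356, 'fy': 289.66497810740356, 'cx': 256.76082885988296, 'cy': 185.9821823049867, 'k1': 0.021916837485401415, 'tool_from_camera': array([[ 6.99752130e-04, -9.55938427e-01, -2.93566406e-01,
         8.18621612e-02],
       [ 9.99999737e-01,  7.25159165e-04,  2.22928571e-05,
        -8.05649495e-04],
       [ 1.91571771e-04, -2.93566344e-01,  9.55938683e-01,
        -1.62497392e-01],
       [ 0.00000000e+00,  0.00000000e+00,  0.00000000e+00,
         1.00000000e+00]])}
```

View pics/top0.png

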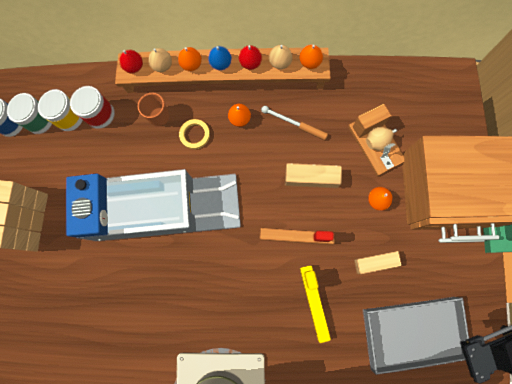

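View pics/scene0.png

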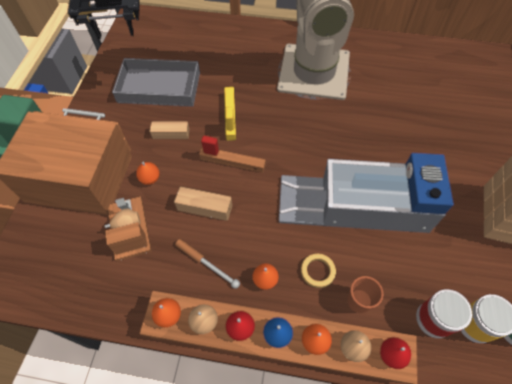

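Top image candidates:
- Billet: the large pale bar at (314,174), or the small pale bar at (379,262), which is the look-alike.
- Push stick: the red-handled one at (323,237), or the all-yellow one at (309,275), which is the look-alike.

I choose (314,174) and (323,237). The box doorway is near (188,202), with the apron to its right. Next is a close crop to check this.

```bash
python3 - <<'E'
from h import *
import pickle
s,D=pickle.load(open('d0.pkl','rb'))
c=D['top'];im=c['color'][:,:,::-1]
a=cv2.resize(im[155:280,245:405],None,fx=5,fy=4.8*1,interpolation=cv2.INTER_CUBIC)[:600]
a=cv2.resize(im[155:275,245:405],None,fx=5,fy=5,interpolation=cv2.INTER_CUBIC);cv2.imwrite('pics/c1.png',a)
b=cv2.resize(im[155:255,55:255],None,fx=4,fy=4,interpolation=cv2.INTER_CUBIC);cv2.imwrite('pics/c2.png',b)
E
```

```text
(no output)
```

View pics/c1.png

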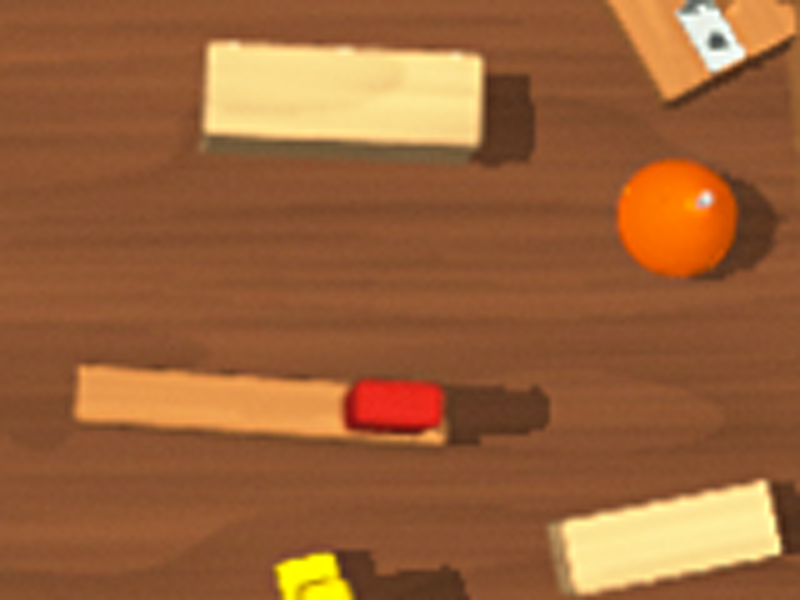

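View pics/c2.png

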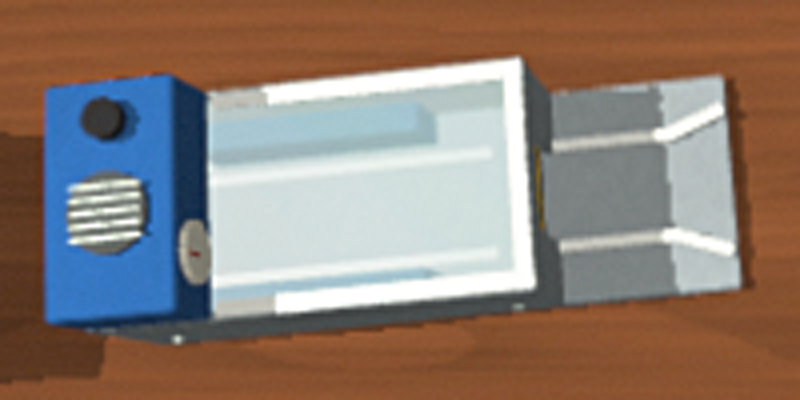

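The crop confirms the large billet: its top face corners are about (208,42), (483,53), (478,147), (204,135). The red-handled stick has its nose end at (80,366)-(76,420). In the box crop the apron's front corners are (723,76) and (741,290), the front roof edge runs (521,57)-(538,290), and the yellow flap shows at (541,190).

```bash
cat >> h.py <<'E'
from scipy.optimize import least_squares
def fit(c,loc,px,x0,st=None):
    loc=np.array(loc,float);px=np.array(px,float)
    def W(p):
        C,S=np.cos(p[2]),np.sin(p[2]);return np.c_[p[0]+C*loc[:,0]-S*loc[:,1],p[1]+S*loc[:,0]+C*loc[:,1],loc[:,2]]
    r=least_squares(lambda p:(proj(c,W(p),st)-px).ravel(),x0,loss='soft_l1')
    return r.x,r.fun.reshape(-1,2)
E
python3 - <<'E'
from h import *
import pickle
s,D=pickle.load(open('d0.pkl','rb'));c=D['top']
np.set_printoptions(precision=4,suppress=True)
A=lambda l:np.array(l)/5+[245,155]-.4
B=lambda l:np.array(l)/4+[55,155]-.4
b=fit(c,[[.075,-.026,.052],[-.075,-.026,.052],[-.075,.026,.052],[.075,.026,.052]],A([[208,42],[483,53],[478,147],[204,135]]),[.4,-.25,1.57])
# image up = +x world = box -y
b=fit(c,[[.075,-.026,.052],[-.075,-.026,.052],[-.075,.026,.052],[.075,.026,.052]],A([[208,42],[483,53],[478,147],[204,135]]),[b[0][0],b[0][1],1.57])
print('billet',b)
st=fit(c,[[.165,-.015,.032],[.165,.015,.032],[-.035,.015,.032],[.023,-.012,.097],[-.023,-.012,.097],[-.023,.012,.097],[.023,.012,.097]],A([[80,366],[76,420],[446,444],[350,380],[443,380],[441,431],[347,431]]),[.4,-.25,1.57])
print('stick',st)
bx=fit(c,[[-.13,-.075,.012],[-.13,.075,.012],[-.008,-.075,.11],[-.008,.075,.11],[-.09,-.032,.019],[-.09,.032,.019],[-.128,-.046,.019],[-.128,.046,.019]],B([[723,76],[741,290],[521,57],[538,290],[660,139],[668,232],[722,108],[735,249]]),[.4,.1,1.57])
print('box',bx)
for n,p in (('billet',[b[0][0],b[0][1],.026]),('stick',[*st[0][:2],.097]),('box',[*bx[0][:2],.012])): print(n,proj(D['scene'],p))
for n,px in dict(topA=(380,198),topB=(239,115),burn1=(265,110),burn2=(325,134),ring=(195,134)).items(): print(n,ray(c,[px],.03))
E
```

```text
billet (array([ 0.5914, -0.2556,  1.5134]), array([[-0.2241, -0.0827],
       [-0.2269,  0.1738],
       [ 0.6588, -0.0118],
       [-0.1135, -0.0847]]))
stick (array([ 0.4197, -0.2717,  1.4916]), array([[-1.0618, -0.0257],
       [-1.0652,  0.3278],
       [-0.3408,  0.5257],
       [ 0.6171, -0.5585],
       [ 0.2623,  0.6303],
       [ 0.2912, -0.0154],
       [ 0.7684, -1.2049]]))
box (array([0.5168, 0.0827, 1.6606]), array([[-0.2742,  0.1826],
       [-0.1552, -0.5441],
       [-0.1224,  0.4132],
       [-0.8745, -0.0281],
       [ 2.261 ,  0.1846],
       [ 2.0722, -0.3975],
       [-0.0886,  1.6799],
       [-0.5029, -0.9889]]))
billet [[203.301 203.331]]
stick [[208.7869 138.8869]]
box [[325.1657 200.1398]]
topA [[ 0.5254 -0.4398  0.03  ]]
topB [[ 0.7727 -0.0517  0.03  ]]
burn1 [[ 0.7869 -0.1266  0.03  ]]
burn2 [[ 0.7117 -0.2959  0.03  ]]
ring [[0.7174 0.0739 0.03  ]]
```

step_arm --increments '[{"yaw": -0.1525}, {"yaw": -0.1525}, {"yaw": -0.1525}, {"yaw": -0.1525}, {"yaw": -0.1525}, {"yaw": -0.1525}, {"yaw": -0.1525}, {"yaw": -0.1525}, {}, {}]'

```text
invalid input
```

step_arm --increments '[{"x": 4, "y": 1}, {"x": 4, "y": 2}, {"x": 4, "y": 3}, {"x": 4, "y": 4}, {"x": 4, "y": 4}, {"x": 4, "y": 4}, {"x": 4, "y": 4}, {"x": 3, "y": 4}, {"x": 2, "y": 4}, {"y": 2}, {}, {}]' --claw 8.7

```text
invalid input
```

```bash
cat >> h.py <<'E'
def pose():
    s=bot.read_state();w,x,y,z=s['tool_rot'];return s,np.array(s['tool_pos']),2*np.arctan2(y,x)
def go(tx,ty,tz,tphi):
    s,p,phi=pose();d=np.array([tx,ty])-p[:2];C,S=np.cos(phi),np.sin(phi)
    dy=(phi-tphi+np.pi/2)%np.pi-np.pi/2
    print('t',round(s['t'],2),'pos',p.round(4),'phi',round(phi,4),'-> cm x %.2f y %.2f z %.2f yaw %.3f'%((C*d[0]+S*d[1])*100,(S*d[0]-C*d[1])*100,(p[2]-tz)*100,dy),'F',np.round(s['force'],1),'open',round(s['opening'],4),'grip',round(s['grip_force'],1))
E
python3 - <<'E'
from h import *
import pickle
go(.5888,-.3005,.2,1.5134)
s=bot.read_state();c=imaging.read_camera('wrist');save(c,'w1.png');pickle.dump((s,c),open('w1.pkl','wb'))
E
```

```text
t 0.15 pos [ 0.1785 -0.5987  0.222 ] phi 0.2898 -> cm x 47.84 y -16.85 z 2.20 yaw -1.224 F [ 0.3  0.1 -1. ] open 0.087 grip 0.0
```

View pics/w1.png

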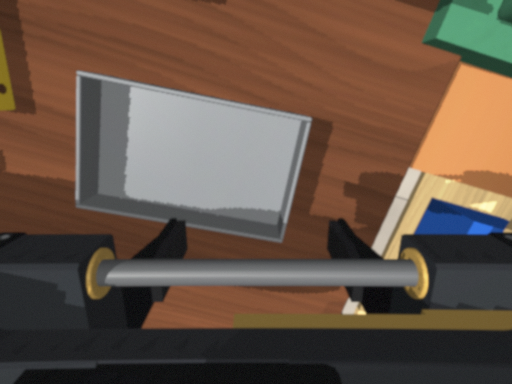

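The wrist view shows only the tray at (190,150) and an open drawer at the lower right, because the arm has not moved. The move calls were refused, so I'll give every row all its fields.

step_arm --increments '[{"x": 0, "y": 0, "z": 0, "yaw": -0.1525}, {"x": 0, "y": 0, "z": 0, "yaw": -0.1525}, {"x": 0, "y": 0, "z": 0, "yaw": -0.1525}, {"x": 0, "y": 0, "z": 0, "yaw": -0.1525}, {"x": 0, "y": 0, "z": 0, "yaw": -0.1525}, {"x": 0, "y": 0, "z": 0, "yaw": -0.1525}, {"x": 0, "y": 0, "z": 0, "yaw": -0.1525}, {"x": 0, "y": 0, "z": 0, "yaw": -0.1525}, {"x": 0, "y": 0, "z": 0, "yaw": 0}, {"x": 0, "y": 0, "z": 0, "yaw": 0}]' --claw 8.7

```text
t: 1.45
tool_pos: [0.1786, -0.5989, 0.2224]
tool_rot: [-0.0, 0.73, 0.684, 0.0]
force: [0.3, 0.5, -1.1]
opening: 0.087
grip_force: 0.0
```

step_arm --increments '[{"x": 4, "y": 1, "z": 0, "yaw": 0}, {"x": 4, "y": 2, "z": 0, "yaw": 0}, {"x": 4, "y": 3, "z": 0, "yaw": 0}, {"x": 4, "y": 4, "z": 0, "yaw": 0}, {"x": 4, "y": 4, "z": 0, "yaw": 0}, {"x": 4, "y": 4, "z": 0, "yaw": 0}, {"x": 4, "y": 4, "z": 0, "yaw": 0}, {"x": 3, "y": 4, "z": 0, "yaw": 0}, {"x": 1, "y": 4, "z": 0, "yaw": 0}, {"x": 0, "y": 2, "z": 0, "yaw": 0}, {"x": 0, "y": 0, "z": 0, "yaw": 0}, {"x": 0, "y": 0, "z": 0, "yaw": 0}]'

```text
t: 2.95
tool_pos: [0.5167, -0.2994, 0.2225]
tool_rot: [-0.0, 0.729, 0.685, -0.0]
force: [-0.6, 0.0, -0.5]
opening: 0.0871
grip_force: 0.0
```

```bash
python3 - <<'E'
from h import *
import pickle
go(.5888,-.3005,.2,1.5134)
s=bot.read_state();c=imaging.read_camera('wrist');save(c,'w2.png');pickle.dump((s,c),open('w2.pkl','wb'))
E
```

```text
t 2.95 pos [ 0.5167 -0.2994  0.2225] phi 1.5081 -> cm x 0.34 y 7.20 z 2.25 yaw -0.005 F [-0.6  0.  -0.5] open 0.0871 grip 0.0
```

View pics/w2.png

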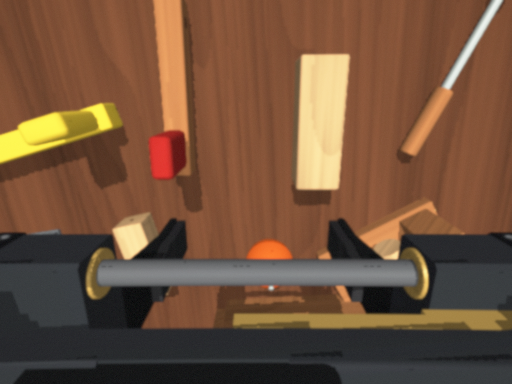

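The wrist view shows the billet top at (301,54), (350,54), (339,189), (297,188). The red handle top is at (150,136)-(186,178). I'll refine both poses from this.

```bash
python3 - <<'E'
from h import *
import pickle
s,c=pickle.load(open('w2.pkl','rb'));np.set_printoptions(precision=4,suppress=True)
print('pos by top guess', proj(c,[[.4197,-.2717,.097],[.5914,-.2556,.052]],s))
hsv=cv2.cvtColor(c['color'],cv2.COLOR_RGB2HSV)
m=((hsv[...,0]>15)&(hsv[...,0]<30)&(hsv[...,2]>185)&(hsv[...,1]<160)).astype(np.uint8);m[:,:270]=0;m[:,380:]=0;m[200:]=0
q=cv2.boxPoints(cv2.minAreaRect(np.argwhere(m)[:,::-1].astype(np.float32)));print(q)
r=((((hsv[...,0]<4)|(hsv[...,0]>175))&(hsv[...,1]>200)&(hsv[...,2]>90))).astype(np.uint8);r[190:]=0;r[:,200:]=0;r[:,:140]=0
rr=cv2.boxPoints(cv2.minAreaRect(np.argwhere(r)[:,::-1].astype(np.float32)));print(rr)
b=fit(c,[[.075,.026,.052],[.075,-.026,.052],[-.075,-.026,.052],[-.075,.026,.052]],[[301,54],[350,54],[339,189],[297,188]],[.5914,-.2556,1.51],s);print(b)
st=fit(c,[[.023,.012,.097],[.023,-.012,.097],[-.023,-.012,.097],[-.023,.012,.097],[-.035,-.015,.032]],[[151,136],[182,131],[184,170],[152,178],[190,175]],[.4197,-.2717,1.49],s);print(st)
cv2.imwrite('pics/w2h.png',cv2.resize(c['color'][0:200,130:370,::-1],None,fx=3,fy=3,interpolation=cv2.INTER_CUBIC))
E
```

```text
pos by top guess [[158.4708 159.4079]
 [319.7398 128.0017]]
[[293.7231 187.9846]
 [301.2892  51.7938]
 [348.7538  54.4308]
 [341.1877 190.6215]]
[[149.069  133.8276]
 [182.0069 131.0827]
 [185.7242 175.6897]
 [152.7862 178.4345]]
(array([ 0.5932, -0.2538,  1.5185]), array([[-0.2686, -0.2018],
       [ 0.4707, -0.9643],
       [ 0.4536,  0.3887],
       [-0.7802,  1.7806]]))
(array([ 0.4262, -0.2688,  1.4377]), array([[ 0.5199, -3.7565],
       [-5.8267,  3.0601],
       [-7.3073,  8.9888],
       [ 1.1773, -0.6164],
       [ 2.8633, -0.6773]]))
```

View pics/w2h.png

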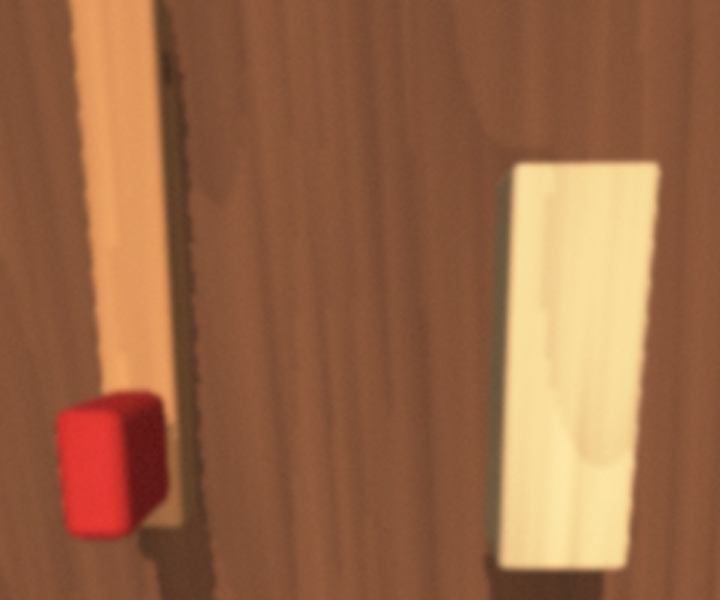

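The crop shows the handle top at about (150,137), (172,135), (173,178), (153,178), the rear-right sole corner at (191,175), and a clean billet outline.

```bash
python3 - <<'E'
from h import *
import pickle
s,c=pickle.load(open('w2.pkl','rb'));np.set_printoptions(precision=4,suppress=True)
print(fit(c,[[.023,.012,.097],[.023,-.012,.097],[-.023,-.012,.097],[-.023,.012,.097],[-.035,-.015,.032]],[[150,137.3],[171.7,135],[173,177.7],[153,178.3],[190.3,174.7]],[.4197,-.2717,1.49],s))
e=ray(c,[[155,16.7],[163.3,128.3],[181.5,5],[188,130]],.032,s);print(e,np.arctan2(*(e[0]-e[1])[[1,0]]),np.arctan2(*(e[2]-e[3])[[1,0]]))
go(.5896,-.3005,.2,1.5165)
E
```

```text
(array([ 0.423 , -0.2696,  1.4582]), array([[-2.089 , -3.8029],
       [ 0.8385, -0.1924],
       [ 1.142 ,  2.0289],
       [-2.3453,  0.2861],
       [ 0.6612,  0.1965]]))
[[ 0.4186 -0.1296  0.032 ]
 [ 0.4084 -0.2467  0.032 ]
 [ 0.4485 -0.1204  0.032 ]
 [ 0.4376 -0.2505  0.032 ]] 1.4841076748400652 1.4876329475762824
t 3.0 pos [ 0.5166 -0.2996  0.2226] phi 1.5079 -> cm x 0.37 y 7.29 z 2.26 yaw -0.009 F [ 0.1 -0.2  0.1] open 0.0869 grip 0.0
```

step_arm --increments '[{"x": 0, "y": 3.6, "z": 0, "yaw": -0.009}, {"x": 0, "y": 3.65, "z": 0, "yaw": 0}, {"x": 0, "y": 0, "z": 3, "yaw": 0}, {"x": 0, "y": 0, "z": 4, "yaw": 0}, {"x": 0, "y": 0, "z": 4, "yaw": 0}, {"x": 0, "y": 0, "z": 0, "yaw": 0}, {"x": 0, "y": 0, "z": 0, "yaw": 0}]'

```text
t: 3.88
tool_pos: [0.5903, -0.3038, 0.1147]
tool_rot: [0.001, 0.726, 0.688, 0.0]
force: [-0.7, -0.1, 0.8]
opening: 0.087
grip_force: 0.0
```

```bash
python3 -c "
from h import *
go(.59,-.2995,.016,1.516)"
```

```text
t 3.88 pos [ 0.5903 -0.3038  0.1147] phi 1.5179 -> cm x 0.43 y -0.06 z 9.87 yaw 0.002 F [-0.7 -0.1  0.8] open 0.087 grip 0.0
```

step_arm --increments '[{"x": 0.4, "y": -0.05, "z": 3, "yaw": 0}, {"x": 0, "y": 0, "z": 3, "yaw": 0}, {"x": 0, "y": 0, "z": 2.5, "yaw": 0}, {"x": 0, "y": 0, "z": 1.4, "yaw": 0}, {"x": 0, "y": 0, "z": 0, "yaw": 0}, {"x": 0, "y": 0, "z": 0, "yaw": 0}]'

```text
t: 4.62
tool_pos: [0.5906, -0.2996, 0.0153]
tool_rot: [0.001, 0.725, 0.688, 0.0]
force: [-0.3, -0.0, -0.6]
opening: 0.0869
grip_force: 0.0
```

step_arm --increments '[{"x": 0, "y": 0, "z": 0, "yaw": 0}, {"x": 0, "y": 0, "z": 0, "yaw": 0}, {"x": 0, "y": 0, "z": 0, "yaw": 0}, {"x": 0, "y": 0, "z": 0, "yaw": 0}, {"x": 0, "y": 0, "z": 0, "yaw": 0}, {"x": 0, "y": 0, "z": 0, "yaw": 0}, {"x": 0, "y": 0, "z": 0, "yaw": 0}, {"x": 0, "y": 0, "z": 0, "yaw": 0}]' --claw 4.5

```text
t: 5.62
tool_pos: [0.5896, -0.2992, 0.0136]
tool_rot: [0.0, 0.725, 0.688, -0.0]
force: [-0.4, 0.1, 0.2]
opening: 0.0516
grip_force: 30.0
```

```bash
python3 -c "
from h import *
go(.59,-.2995,.016,1.516)"
```

```text
t 5.62 pos [ 0.5896 -0.2992  0.0136] phi 1.5188 -> cm x -0.03 y 0.04 z -0.24 yaw 0.003 F [-0.4  0.1  0.2] open 0.0516 grip 30.0
```

step_arm --increments '[{"x": 0, "y": 0, "z": -2, "yaw": 0}, {"x": 0, "y": 0, "z": -4, "yaw": 0}, {"x": 0, "y": 0, "z": -4, "yaw": 0}, {"x": 3, "y": -0.7, "z": 0, "yaw": -0.05}, {"x": 4, "y": -1, "z": 0, "yaw": -0.05}, {"x": 4, "y": -1, "z": 0, "yaw": -0.042}, {"x": 4, "y": -0.5, "z": 0, "yaw": 0}, {"x": 3, "y": 0, "z": 0, "yaw": 0}, {"x": 0, "y": 0, "z": 0, "yaw": 0}, {"x": 0, "y": 0, "z": 0, "yaw": 0}]'

```text
t: 6.88
tool_pos: [0.5513, -0.1208, 0.1144]
tool_rot: [0.001, 0.675, 0.738, -0.0]
force: [-0.4, -0.8, -0.6]
opening: 0.0514
grip_force: 30.0
```

```bash
python3 - <<'E'
from h import *
import pickle
go(.5298,-.0617,.11,1.6606)
s=bot.read_state();c=imaging.read_camera('wrist');pickle.dump((s,c),open('w3.pkl','wb'))
cv2.imwrite('pics/w3.png',cv2.resize(c['color'][0:240,90:450,::-1],None,fx=2.2,fy=2.2,interpolation=cv2.INTER_CUBIC))
C,S=np.cos(1.6606),np.sin(1.6606)
print(((proj(c,[[.5168+C*x-S*y,.0827+S*x+C*y,z] for x,y,z in [[-.13,.075,.012],[-.13,-.075,.012],[-.008,.075,.11],[-.008,-.075,.11],[-.09,.032,.019],[-.09,-.032,.019],[-.01,.032,.019],[-.01,-.032,.019]]],s)-[90,0])*2.2).round(0))
E
```

```text
t 6.88 pos [ 0.5513 -0.1208  0.1144] phi 1.6604 -> cm x 6.08 y -1.61 z 0.44 yaw -0.000 F [-0.4 -0.8 -0.6] open 0.0514 grip 30.0
[[ 136.  228.]
 [ 512.  229.]
 [-123. -442.]
 [ 675. -435.]
 [ 234.  116.]
 [ 408.  116.]
 [ 218. -153.]
 [ 413. -152.]]
```

View pics/w3.png

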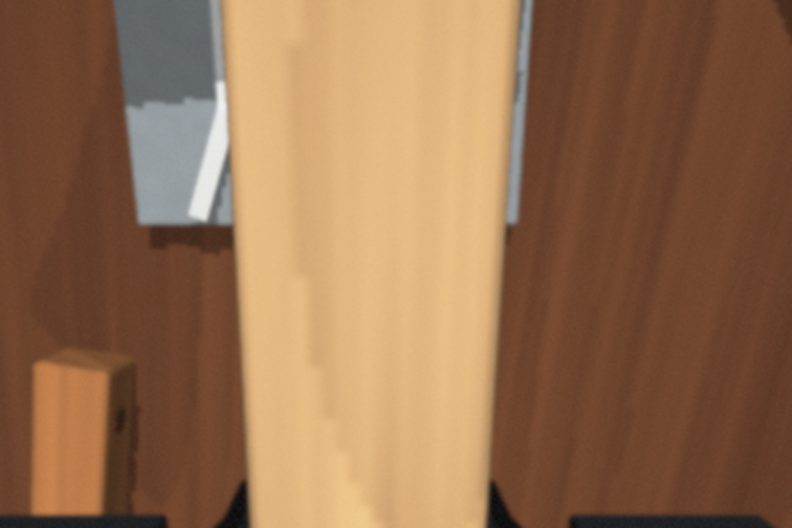

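```bash
python3 -c "
from h import *
go(.5311,-.0599,.0276,1.661)"
```

```text
t 6.92 pos [ 0.5513 -0.1212  0.1141] phi 1.6596 -> cm x 6.29 y -1.46 z 8.65 yaw -0.001 F [-0.1 -0.9 -1.2] open 0.0518 grip 30.0
```

step_arm --increments '[{"x": 3, "y": -0.7, "z": 0, "yaw": 0}, {"x": 3.25, "y": -0.75, "z": 0, "yaw": 0}, {"x": 0, "y": 0, "z": 2.5, "yaw": 0}, {"x": 0, "y": 0, "z": 3, "yaw": 0}, {"x": 0, "y": 0, "z": 2, "yaw": 0}, {"x": 0, "y": 0, "z": 0, "yaw": 0}, {"x": 0, "y": 0, "z": 0, "yaw": 0}]'

```text
t: 7.8
tool_pos: [0.5318, -0.0593, 0.0395]
tool_rot: [0.0, 0.675, 0.738, 0.0]
force: [0.6, 0.8, -1.2]
opening: 0.0517
grip_force: 30.0
```

```bash
python3 -c "
from h import *
go(.5311,-.0599,.0276,1.661)"
```

```text
t 7.8 pos [ 0.5318 -0.0593  0.0395] phi 1.6604 -> cm x -0.06 y -0.07 z 1.19 yaw -0.001 F [ 0.6  0.8 -1.2] open 0.0517 grip 30.0
```

step_arm --increments '[{"x": 0, "y": -0.07, "z": 1.1, "yaw": 0}, {"x": 0, "y": 0, "z": 0, "yaw": 0}, {"x": 1, "y": 0, "z": 0, "yaw": 0}, {"x": 1, "y": 0, "z": 0, "yaw": 0}, {"x": 0.5, "y": 0, "z": 0, "yaw": 0}, {"x": 0, "y": 0, "z": 0, "yaw": 0}]'

```text
t: 8.55
tool_pos: [0.5281, -0.0337, 0.0277]
tool_rot: [0.0, 0.674, 0.739, 0.0]
force: [0.1, 0.2, -1.7]
opening: 0.0518
grip_force: 30.0
```

step_arm --increments '[{"x": 0.7, "y": 0, "z": 0, "yaw": 0}, {"x": 0.7, "y": 0, "z": 0, "yaw": 0}, {"x": 0.7, "y": 0, "z": 0, "yaw": 0}, {"x": 0, "y": 0, "z": 0, "yaw": 0}]'

```text
t: 9.05
tool_pos: [0.5261, -0.0124, 0.0275]
tool_rot: [-0.0, 0.674, 0.739, 0.0]
force: [0.2, 0.1, -5.0]
opening: 0.0519
grip_force: 30.0
```

```bash
python3 -c "
from h import *
go(.5245,.0098,.0276,1.661)
C,S=np.cos(1.661),np.sin(1.661)
s,p,f=pose();d=p[:2]-[.518,.0845];print('box xy of grasp',C*d[0]+S*d[1],-S*d[0]+C*d[1],s['wrist_torque'])"
```

```text
t 9.05 pos [ 0.5261 -0.0124  0.0275] phi 1.662 -> cm x 2.23 y 0.05 z -0.01 yaw 0.001 F [ 0.2  0.1 -5. ] open 0.0519 grip 30.0
box xy of grasp -0.09726732465620036 0.000710460819765996 [-0.50376466 -0.19407292  0.00444089]
```

step_arm --increments '[{"x": 0.7, "y": 0, "z": 0, "yaw": 0}, {"x": 0.7, "y": 0, "z": 0, "yaw": 0}, {"x": 0.7, "y": 0, "z": 0, "yaw": 0}, {"x": 0.7, "y": 0, "z": 0, "yaw": 0}, {"x": 0, "y": 0, "z": 0.15, "yaw": 0}, {"x": 0, "y": 0, "z": 0, "yaw": 0}, {"x": 0, "y": 0, "z": 0, "yaw": 0}]'

```text
t: 9.93
tool_pos: [0.5236, 0.0144, 0.026]
tool_rot: [-0.0, 0.675, 0.738, -0.0]
force: [-0.5, -0.1, -3.8]
opening: 0.0517
grip_force: 30.0
```

step_arm --increments '[{"x": 0, "y": 0, "z": 0, "yaw": 0}, {"x": 0, "y": 0, "z": 0, "yaw": 0}, {"x": 0, "y": 0, "z": 0, "yaw": 0}, {"x": 0, "y": 0, "z": 0, "yaw": 0}, {"x": 0, "y": 0, "z": 0, "yaw": 0}, {"x": 0, "y": 0, "z": -1, "yaw": 0}, {"x": 0, "y": 0, "z": -3, "yaw": 0}, {"x": 0, "y": 0, "z": -4, "yaw": 0}, {"x": 0, "y": 0, "z": -4, "yaw": 0}, {"x": 0, "y": 0, "z": 0, "yaw": 0}, {"x": 0, "y": 0, "z": 0, "yaw": 0}]' --claw 8.0

```text
t: 11.3
tool_pos: [0.5234, 0.0144, 0.1459]
tool_rot: [0.0, 0.675, 0.738, -0.0]
force: [0.1, 0.1, -0.2]
opening: 0.0799
grip_force: 0.0
```

```bash
python3 - <<'E'
from h import *
go(.4212,-.2705,.15,1.487)
c=imaging.read_camera('top');cv2.imwrite('pics/t2.png',cv2.resize(c['color'][150:260,120:350,::-1],None,fx=3.4,fy=3.4,interpolation=cv2.INTER_CUBIC))
E
```

```text
t 11.3 pos [0.5234 0.0144 0.1459] phi 1.6607 -> cm x -27.46 y -12.74 z -0.41 yaw 0.174 F [ 0.1  0.1 -0.2] open 0.0799 grip 0.0
```

View pics/t2.png

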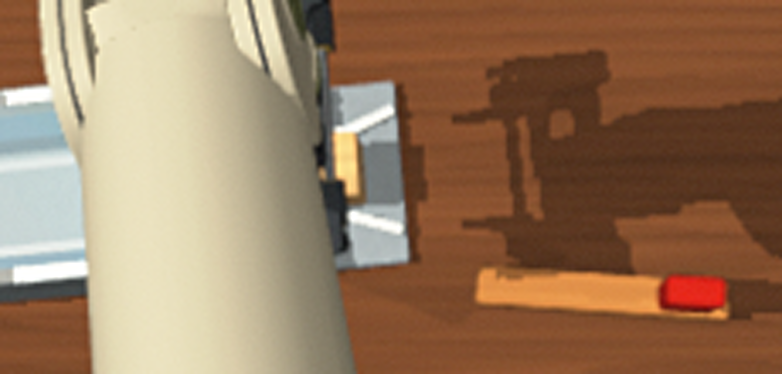

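The picture shows the billet's rear end at (350,165), sitting between the guides on the apron. The stick is untouched, with its handle at (693,293).

step_arm --increments '[{"x": -3, "y": -1, "z": 0, "yaw": 0}, {"x": -4, "y": -2, "z": 0, "yaw": 0}, {"x": -4, "y": -2, "z": 0, "yaw": 0}, {"x": -4, "y": -2, "z": 0, "yaw": 0}, {"x": -4, "y": -2, "z": 0, "yaw": 0}, {"x": -4, "y": -2, "z": 0, "yaw": 0}, {"x": -3, "y": -1, "z": 0, "yaw": 0}, {"x": -1.4, "y": -0.7, "z": 0, "yaw": 0}, {"x": 0, "y": 0, "z": 0, "yaw": 0.1}, {"x": 0, "y": 0, "z": 0, "yaw": 0.074}, {"x": 0, "y": 0, "z": 0, "yaw": 0}, {"x": 0, "y": 0, "z": 0, "yaw": 0}]'

```text
t: 12.85
tool_pos: [0.4219, -0.2692, 0.1458]
tool_rot: [-0.0, 0.735, 0.678, -0.0]
force: [0.0, -0.2, 0.6]
opening: 0.0799
grip_force: 0.0
```

```bash
python3 - <<'E'
from h import *
import pickle
go(.4212,-.2705,.055,1.487)
E
```

```text
t 12.85 pos [ 0.4219 -0.2692  0.1458] phi 1.4893 -> cm x -0.14 y -0.06 z 9.08 yaw 0.002 F [ 0.  -0.2  0.6] open 0.0799 grip 0.0
```

step_arm --increments '[{"x": -0.1, "y": -0.05, "z": 0, "yaw": 0}, {"x": 0, "y": 0, "z": 0, "yaw": 0}, {"x": 0, "y": 0, "z": 2, "yaw": 0}, {"x": 0, "y": 0, "z": 3, "yaw": 0}, {"x": 0, "y": 0, "z": 2.5, "yaw": 0}, {"x": 0, "y": 0, "z": 1.5, "yaw": 0}, {"x": 0, "y": 0, "z": 0, "yaw": 0}, {"x": 0, "y": 0, "z": 0, "yaw": 0}]' --claw 5.5

```text
t: 13.85
tool_pos: [0.4219, -0.271, 0.0569]
tool_rot: [0.001, 0.736, 0.677, 0.0]
force: [-0.6, -0.7, -0.4]
opening: 0.0549
grip_force: 0.0
```

step_arm --increments '[{"x": 0, "y": 0, "z": 0, "yaw": 0}, {"x": 0, "y": 0, "z": 0, "yaw": 0}, {"x": 0, "y": 0, "z": 0, "yaw": 0}, {"x": 0, "y": 0, "z": 0, "yaw": 0}, {"x": 0, "y": 0, "z": 0, "yaw": 0}, {"x": 0, "y": 0, "z": 0, "yaw": 0}, {"x": 0, "y": 0, "z": 0, "yaw": 0}]' --claw 1.8

```text
t: 14.72
tool_pos: [0.4212, -0.2707, 0.0561]
tool_rot: [0.0, 0.736, 0.677, -0.0]
force: [-1.1, -0.3, 1.4]
opening: 0.024
grip_force: 30.0
```

step_arm --increments '[{"x": 0, "y": 0, "z": -1, "yaw": 0}, {"x": 0, "y": 0, "z": -3, "yaw": 0}, {"x": 0, "y": 0, "z": 0, "yaw": 0}, {"x": 0, "y": 0, "z": 0, "yaw": 0}]'

```text
t: 15.22
tool_pos: [0.4209, -0.2706, 0.0956]
tool_rot: [-0.0, 0.736, 0.677, -0.0]
force: [0.5, 0.0, -2.3]
opening: 0.0238
grip_force: 30.0
```

```bash
python3 - <<'E'
from h import *
go(.518,.0845,.055,1.661)
s=bot.read_state();c=imaging.read_camera('wrist');import pickle;pickle.dump((s,c),open('w4.pkl','wb'))
cv2.imwrite('pics/w4.png',cv2.resize(c['color'][0:240,110:430,::-1],None,fx=2.4,fy=2.4,interpolation=cv2.INTER_CUBIC))
E
```

```text
t 15.22 pos [ 0.4209 -0.2706  0.0956] phi 1.4867 -> cm x 36.20 y 6.69 z 4.06 yaw -0.174 F [ 0.5  0.  -2.3] open 0.0238 grip 30.0
```

View pics/w4.png

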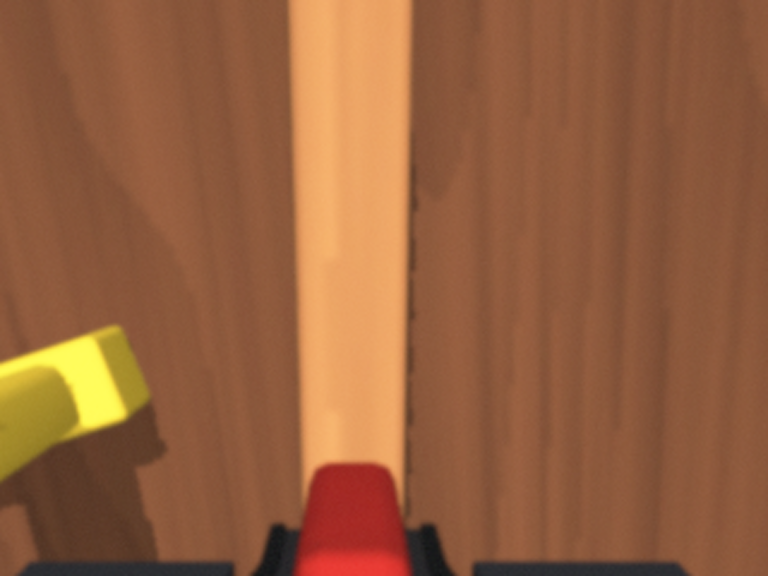

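The picture shows the stick gripped straight, with the red handle at (355,510) and the sole running straight up the image.

```bash
python3 - <<'E'
from h import *
import pickle
s,c=pickle.load(open('w4.pkl','rb'));p=np.array(s['tool_pos']);f=2*np.arctan2(s['tool_rot'][2],s['tool_rot'][1])
u=np.array([np.cos(f),np.sin(f),0]);v=np.array([-u[1],u[0],0])
for tilt in (-.08,0,.08):
    o=[]
    for a in (.04,.07,.1):
        for sd in (.015,-.015):
            o.append([p[0],p[1],p[2]-.0561+.032-tilt*a]+u*a+v*sd)
    print(tilt,((proj(c,o,s)-[110,0])*2.4).round(0).tolist())
go(.5441,-.2043,.070,1.661)
E
```

```text
-0.08 [[295.0, 396.0], [406.0, 396.0], [291.0, 282.0], [409.0, 282.0], [287.0, 153.0], [413.0, 153.0]]
0 [[296.0, 393.0], [405.0, 393.0], [293.0, 281.0], [408.0, 281.0], [290.0, 156.0], [411.0, 156.0]]
0.08 [[296.0, 391.0], [404.0, 391.0], [294.0, 279.0], [406.0, 280.0], [292.0, 160.0], [408.0, 160.0]]
t 15.28 pos [ 0.4207 -0.2705  0.0953] phi 1.4867 -> cm x 7.64 y 11.74 z 2.53 yaw -0.174 F [ 0.8 -0.8 -3. ] open 0.0237 grip 30.0
```

step_arm --increments '[{"x": 0, "y": 2, "z": 0, "yaw": -0.04}, {"x": 0, "y": 3, "z": 0, "yaw": -0.045}, {"x": 0, "y": 3, "z": 0, "yaw": -0.045}, {"x": 0, "y": 3, "z": 0, "yaw": -0.044}, {"x": 0, "y": 1, "z": 0, "yaw": 0}, {"x": 0, "y": 0, "z": 0, "yaw": 0}, {"x": 0, "y": 0, "z": 0, "yaw": 0}]'

```text
t: 16.15
tool_pos: [0.5399, -0.2718, 0.0957]
tool_rot: [-0.0, 0.675, 0.738, -0.0]
force: [0.1, -1.2, -1.8]
opening: 0.0236
grip_force: 30.0
```

```bash
python3 -c "
from h import *
go(.5441,-.2043,.070,1.661)"
```

```text
t 16.15 pos [ 0.5399 -0.2718  0.0957] phi 1.6598 -> cm x 6.68 y 1.02 z 2.57 yaw -0.001 F [ 0.1 -1.2 -1.8] open 0.0236 grip 30.0
```

step_arm --increments '[{"x": 3, "y": 0.5, "z": 0, "yaw": -0.001}, {"x": 3, "y": 0.5, "z": 0, "yaw": 0}, {"x": 1.9, "y": 0, "z": 0, "yaw": 0}, {"x": 0, "y": 0, "z": 0.9, "yaw": 0}, {"x": 0, "y": 0, "z": 0.9, "yaw": 0}, {"x": 0, "y": 0, "z": 0, "yaw": 0}, {"x": 0, "y": 0, "z": 0, "yaw": 0}]'

```text
t: 17.02
tool_pos: [0.5438, -0.1926, 0.0779]
tool_rot: [-0.0, 0.675, 0.738, -0.0]
force: [0.5, 0.1, -1.7]
opening: 0.0235
grip_force: 30.0
```

step_arm --increments '[{"x": 0, "y": 0, "z": 0.4, "yaw": 0}, {"x": 0, "y": 0, "z": 0.4, "yaw": 0}, {"x": 0, "y": 0, "z": 0, "yaw": 0}, {"x": 0, "y": 0, "z": 0, "yaw": 0}]'

```text
t: 17.52
tool_pos: [0.5439, -0.1918, 0.0701]
tool_rot: [0.0, 0.674, 0.739, -0.0]
force: [-0.2, -0.1, -2.4]
opening: 0.024
grip_force: 30.0
```

```bash
python3 -c "
from h import *
go(.543,-.1914,.0695,1.661);print(bot.read_state()['wrist_torque'])"
```

```text
t 17.52 pos [ 0.5439 -0.1918  0.0701] phi 1.6619 -> cm x 0.05 y -0.09 z 0.06 yaw 0.001 F [-0.2 -0.1 -2.4] open 0.024 grip 30.0
[-0.1573186  -0.0852487  -0.08319671]
```

step_arm --increments '[{"x": 0.6, "y": -0.08, "z": 0, "yaw": 0}, {"x": 0.6, "y": 0, "z": 0, "yaw": 0}, {"x": 0.6, "y": 0, "z": 0, "yaw": 0}, {"x": 0.8, "y": 0, "z": 0, "yaw": 0}, {"x": 0.8, "y": 0, "z": 0, "yaw": 0}, {"x": 0.8, "y": 0, "z": 0, "yaw": 0}, {"x": 0.8, "y": 0, "z": 0, "yaw": 0}]'

```text
t: 18.4
tool_pos: [0.5385, -0.1423, 0.0702]
tool_rot: [0.0, 0.675, 0.738, -0.0]
force: [1.0, -2.1, -1.4]
opening: 0.0234
grip_force: 30.0
```

step_arm --increments '[{"x": 0.8, "y": 0, "z": 0, "yaw": 0}, {"x": 0.8, "y": 0, "z": 0, "yaw": 0}, {"x": 0.8, "y": 0, "z": 0, "yaw": 0}, {"x": 0.8, "y": 0, "z": 0, "yaw": 0}, {"x": 0.8, "y": 0, "z": 0, "yaw": 0}, {"x": 0.8, "y": 0, "z": 0, "yaw": 0}]'

```text
t: 19.15
tool_pos: [0.5341, -0.0938, 0.07]
tool_rot: [0.0, 0.674, 0.739, -0.0]
force: [0.0, -2.6, -1.9]
opening: 0.0238
grip_force: 30.0
```

```bash
python3 -c "
from h import *
go(.518+.073*.0901,.0845-.073*.9959,.0695,1.661);print(bot.read_state()['wrist_torque'])"
```

```text
t 19.15 pos [ 0.5341 -0.0938  0.07  ] phi 1.6618 -> cm x 10.60 y 0.01 z 0.05 yaw 0.001 F [ 0.  -2.6 -1.9] open 0.0238 grip 30.0
[-0.59487861 -0.18311236 -0.02900473]
```

step_arm --increments '[{"x": 0.8, "y": 0, "z": 0, "yaw": 0}, {"x": 0.8, "y": 0, "z": 0, "yaw": 0}, {"x": 0.8, "y": 0, "z": 0, "yaw": 0}, {"x": 0.8, "y": 0, "z": 0, "yaw": 0}, {"x": 0.8, "y": 0, "z": 0, "yaw": 0}, {"x": 0.8, "y": 0, "z": 0, "yaw": 0}, {"x": 0.8, "y": 0, "z": 0, "yaw": 0}]'

```text
t: 20.02
tool_pos: [0.5291, -0.038, 0.0701]
tool_rot: [0.0, 0.674, 0.739, -0.0]
force: [0.4, -1.8, -0.8]
opening: 0.0238
grip_force: 30.0
```

step_arm --increments '[{"x": 0.8, "y": 0, "z": 0, "yaw": 0}, {"x": 0.8, "y": 0, "z": 0, "yaw": 0}, {"x": 0.8, "y": 0, "z": 0, "yaw": 0}, {"x": 0.8, "y": 0, "z": 0, "yaw": 0}, {"x": 0.8, "y": 0, "z": 0, "yaw": 0}, {"x": 0.8, "y": 0, "z": 0, "yaw": 0}, {"x": 0.6, "y": 0, "z": 0, "yaw": 0}, {"x": 0, "y": 0, "z": 0, "yaw": 0}, {"x": 0, "y": 0, "z": 0, "yaw": 0}, {"x": 0, "y": 0, "z": 0, "yaw": 0}]'

```text
t: 21.28
tool_pos: [0.5241, 0.0152, 0.0699]
tool_rot: [-0.0, 0.674, 0.738, -0.0]
force: [-0.2, 0.5, -3.8]
opening: 0.0236
grip_force: 30.0
```

```bash
python3 - <<'E'
from h import *
go(.518+.073*.0901,.0845-.073*.9959,.0695,1.661)
c=imaging.read_camera('scene');b=imaging.read_camera('top')
cv2.imwrite('pics/s5.png',np.vstack([cv2.resize(x,(800,300),interpolation=cv2.INTER_CUBIC) for x in (c['color'][140:245,220:500,::-1],b['color'][150:255,40:320,::-1])]))
d=np.array([np.cos(1.661),np.sin(1.661)]);e=np.array([-d[1],d[0]])
o=np.array([.518,.0845])
q=[[*(o+d*(x)+e*y),.064] for x in (.095,.245) for y in(-.026,.026)]
print((proj(c,q)-[220,140])*[800/280,300/105])
print((proj(b,q)-[40,150])*[800/280,300/105]+[0,300])
E
```

```text
t 21.27 pos [0.5241 0.0152 0.0699] phi 1.6616 -> cm x -0.34 y 0.02 z 0.04 yaw 0.001 F [-0.2  0.5 -3.8] open 0.0236 grip 30.0
[[410.74568648 177.7731716 ]
 [407.93574709 130.57438032]
 [571.24704015 188.34874148]
 [564.69532848 140.64768345]]
[[317.42426459 427.96650622]
 [319.77974177 482.53793777]
 [164.51581501 443.74883465]
 [165.40223755 497.78276191]]
```

View pics/s5.png

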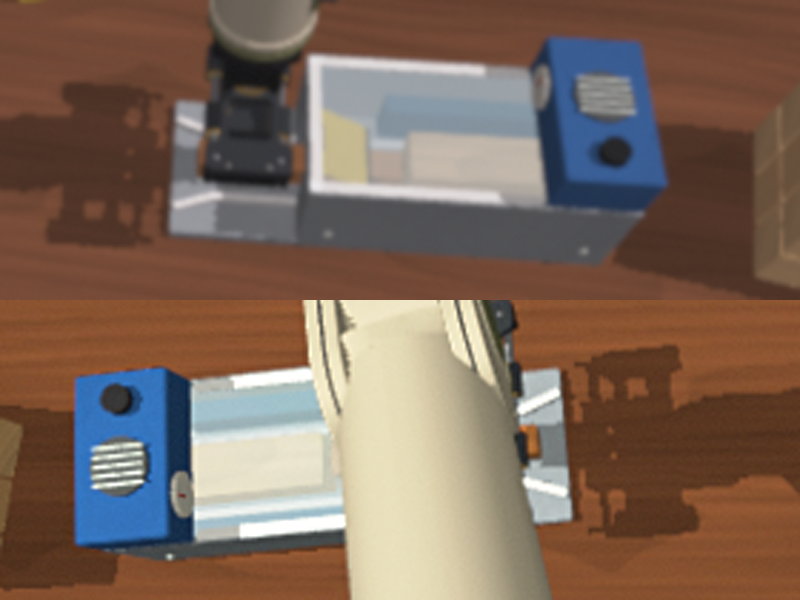

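The picture shows the billet fully inside. Its rear end is at about (410,158) in the scene half, where I predicted it, and the flap is resting on the stick. That's one view over the 10-picture budget, so I'll measure numerically from here on. Next I withdraw the stick.

step_arm --increments '[{"x": -0.6, "y": 0, "z": 0, "yaw": 0}, {"x": -1.4, "y": 0, "z": 0, "yaw": 0}, {"x": -2, "y": 0, "z": 0, "yaw": 0}, {"x": -2, "y": 0, "z": 0, "yaw": 0}, {"x": -2, "y": 0, "z": 0, "yaw": 0}, {"x": -2, "y": 0, "z": 0, "yaw": 0}, {"x": -2, "y": 0, "z": 0, "yaw": 0}, {"x": -2, "y": 0, "z": 0, "yaw": 0}, {"x": 0, "y": 0, "z": 0, "yaw": 0}]'

```text
t: 22.5
tool_pos: [0.5369, -0.1265, 0.07]
tool_rot: [0.0, 0.675, 0.738, -0.0]
force: [-0.5, 0.1, -2.1]
opening: 0.0235
grip_force: 30.0
```

step_arm --increments '[{"x": -2, "y": 0, "z": 0, "yaw": 0}, {"x": -2, "y": 0, "z": 0, "yaw": 0}, {"x": -2, "y": 0, "z": 0, "yaw": 0}, {"x": -2, "y": 0, "z": 0, "yaw": 0}, {"x": -2, "y": 0, "z": 0, "yaw": 0}, {"x": -2, "y": 0, "z": 0, "yaw": 0}, {"x": 0, "y": 0, "z": 0, "yaw": 0}, {"x": 0, "y": 0, "z": 0, "yaw": 0}]'

```text
t: 23.5
tool_pos: [0.5479, -0.2429, 0.07]
tool_rot: [-0.0, 0.674, 0.739, 0.0]
force: [0.0, 0.9, -1.8]
opening: 0.024
grip_force: 30.0
```

```bash
python3 -c "
from h import *
go(.518+.335*.0901,.0845-.335*.9959,.0561,1.661);print(bot.read_state()['wrist_torque'])"
```

```text
t 23.5 pos [ 0.5479 -0.2429  0.07  ] phi 1.6625 -> cm x -0.62 y -0.03 z 1.39 yaw 0.001 F [ 0.   0.9 -1.8] open 0.024 grip 30.0
[-0.10112715 -0.12226905  0.03272394]
```

step_arm --increments '[{"x": -1.0, "y": 0, "z": 0, "yaw": 0}, {"x": 0, "y": 0, "z": 0.5, "yaw": 0}, {"x": 0, "y": 0, "z": 0.5, "yaw": 0}, {"x": 0, "y": 0, "z": 0.4, "yaw": 0}, {"x": 0, "y": 0, "z": 0.05, "yaw": 0}, {"x": 0, "y": 0, "z": 0, "yaw": 0}, {"x": 0, "y": 0, "z": 0, "yaw": 0}]'

```text
t: 24.38
tool_pos: [0.5488, -0.2534, 0.0561]
tool_rot: [0.0, 0.674, 0.739, -0.0]
force: [-3.0, 0.9, 5.1]
opening: 0.024
grip_force: 30.0
```

step_arm --increments '[{"x": 0, "y": 0, "z": 0, "yaw": 0}, {"x": 0, "y": 0, "z": 0, "yaw": 0}, {"x": 0, "y": 0, "z": 0, "yaw": 0}, {"x": 0, "y": 0, "z": 0, "yaw": 0}, {"x": 0, "y": 0, "z": -1, "yaw": 0}, {"x": 0, "y": 0, "z": -3, "yaw": 0}, {"x": 0, "y": 0, "z": -4, "yaw": 0}, {"x": 0, "y": 0, "z": -4, "yaw": 0}, {"x": 0, "y": 0, "z": -4, "yaw": 0}, {"x": 0, "y": 0, "z": 0, "yaw": 0}]' --claw 5.0

```text
t: 25.62
tool_pos: [0.5504, -0.254, 0.2199]
tool_rot: [0.003, 0.674, 0.739, 0.001]
force: [0.5, 0.1, -1.2]
opening: 0.0502
grip_force: 0.0
```

step_arm --increments '[{"x": -3, "y": 0, "z": 0, "yaw": 0}, {"x": -4, "y": 0, "z": 0, "yaw": 0}, {"x": -4, "y": -2, "z": 0, "yaw": 0}, {"x": -2, "y": -3, "z": 0, "yaw": 0}, {"x": 0, "y": -3, "z": 0, "yaw": 0}, {"x": 0, "y": 0, "z": 0, "yaw": 0}, {"x": 0, "y": 0, "z": 0, "yaw": 0}]'

```text
t: 26.5
tool_pos: [0.4814, -0.3898, 0.2156]
tool_rot: [0.0, 0.674, 0.739, 0.0]
force: [1.1, 1.0, -0.5]
opening: 0.0498
grip_force: 0.0
```

```bash
python3 - <<'E'
from h import *
np.set_printoptions(precision=4,suppress=True)
go(.5475,-.24,.2,1.661)
c=imaging.read_camera('scene');b=imaging.read_camera('top')
cv2.imwrite('pics/s6.png',c['color'][:,:,::-1]);cv2.imwrite('pics/t6.png',b['color'][:,:,::-1])
# red handle: compare with expected projection of its top-centre; box region flap/billet
for n,i in(('scene',c),('top',b)):
    h=cv2.cvtColor(i['color'],cv2.COLOR_RGB2HSV)
    e=proj(i,[[.549,-.2525,.090],[.5338,-.0885,.016],[.5338,-.0885,.032]]);print(n,e.round(1))
    u,v=e[0].astype(int);m=((h[...,0]<5)|(h[...,0]>174))&(h[...,1]>190)&(h[...,2]>80);w=np.zeros_like(m);w[v-25:v+25,u-25:u+25]=1
    a=np.argwhere(m&w);print('red',len(a),a.mean(0)[::-1],a.min(0)[::-1],a.max(0)[::-1])
    ye=((h[...,0]>18)&(h[...,0]<34)&(h[...,1]>60)); 
    d=np.array([np.cos(1.661),np.sin(1.661)]);ee=np.array([-d[1],d[0]]);o=np.array([.518,.0845])
    for z,xs in((.064,np.arange(.02,.2,.015)),):
        P=proj(i,[[*(o+d*x),z] for x in xs]).round().astype(int);print('lane x, RGB',[(round(x,3),*i['color'][q[1],q[0]]) for x,q in zip(xs,P)])
E
```

```text
t 26.5 pos [ 0.4814 -0.3898  0.2156] phi 1.6625 -> cm x 14.32 y 7.95 z 1.56 yaw 0.002 F [ 1.1  1.  -0.5] open 0.0498 grip 0.0
scene [[205.2 178.9]
 [265.1 196. ]
 [265.2 193.2]]<stdin>:11: RuntimeWarning: Mean of empty slice.
  ret = um.true_divide(
Traceback (most recent call last):
ValueError: zero-size array to reduction operation minimum which has no identity
```

step_arm --increments '[{"x": 0, "y": -3, "z": -2, "yaw": 0}, {"x": 0, "y": -4, "z": -3, "yaw": 0}, {"x": 0, "y": -4, "z": -4, "yaw": 0}, {"x": 0, "y": 0, "z": -4, "yaw": 0}, {"x": 0, "y": 0, "z": 0, "yaw": 0}, {"x": 0, "y": 0, "z": 0, "yaw": 0}]'

```text
t: 27.35
tool_pos: [0.372, -0.3998, 0.3447]
tool_rot: [-0.0, 0.674, 0.739, 0.0]
force: [0.9, -1.0, -0.2]
opening: 0.0503
grip_force: 0.0
```

```bash
python3 - <<'E'
from h import *
np.set_printoptions(precision=4,suppress=True)
c=imaging.read_camera('scene');b=imaging.read_camera('top')
cv2.imwrite('pics/s6.png',c['color'][:,:,::-1]);cv2.imwrite('pics/t6.png',b['color'][:,:,::-1])
d=np.array([np.cos(1.661),np.sin(1.661)]);ee=np.array([-d[1],d[0]]);o=np.array([.518,.0845])
for n,i in(('scene',c),('top',b)):
    h=cv2.cvtColor(i['color'],cv2.COLOR_RGB2HSV)
    u,v=proj(i,[[.549,-.2525,.090]])[0].astype(int);print(n,u,v)
    m=((h[...,0]<5)|(h[...,0]>172))&(h[...,1]>150)&(h[...,2]>60);w=np.zeros_like(m);w[max(v-40,0):v+40,u-40:u+40]=1
    a=np.argwhere(m&w)
    if len(a): print('red',len(a),a.mean(0)[::-1],a.min(0)[::-1],a.max(0)[::-1])
    # stick sole profile along its top centreline, x = distance ahead of handle
    for lbl,z,xs,oo in(('lane',.064,np.arange(.0,.2,.0125),o),('sole',.032,np.arange(-.045,.19,.015),np.array([.549,-.2525]))):
        P=proj(i,[[*(oo+d*x),z] for x in xs]).round().astype(int);print(lbl,[(round(float(x),3),*map(int,i['color'][q[1],q[0]])) for x,q in zip(xs,P)])
E
```

```text
scene 205 178
red 269 [205.1561 182.4647] [196 174] [214 191]
lane [(0.0, 149, 146, 146), (0.013, 170, 173, 177), (0.025, 164, 170, 176), (0.038, 164, 170, 176), (0.05, 163, 169, 175), (0.062, 163, 169, 175), (0.075, 165, 171, 177), (0.088, 162, 157, 152), (0.1, 187, 176, 165), (0.113, 190, 179, 166), (0.125, 189, 178, 166), (0.138, 189, 179, 166), (0.15, 185, 175, 164), (0.163, 186, 176, 164), (0.175, 187, 176, 165), (0.188, 187, 177, 165)]
sole [(-0.045, 90, 58, 44), (-0.03, 121, 78, 53), (-0.015, 97, 31, 29), (0.0, 97, 32, 29), (0.015, 126, 51, 41), (0.03, 185, 121, 81), (0.045, 184, 120, 80), (0.06, 184, 120, 80), (0.075, 186, 122, 81), (0.09, 185, 121, 80), (0.105, 186, 121, 80), (0.12, 186, 122, 82), (0.135, 185, 121, 81), (0.15, 185, 121, 80), (0.165, 124, 80, 57), (0.18, 112, 71, 52)]
top 314 185
red 198 [314.8283 187.1465] [306 181] [324 193]
lane [(0.0, 251, 252, 247), (0.013, 241, 245, 241), (0.025, 208, 225, 223), (0.038, 213, 226, 224), (0.05, 213, 226, 224), (0.062, 213, 225, 224), (0.075, 213, 227, 225), (0.088, 210, 211, 190), (0.1, 234, 232, 210), (0.113, 239, 234, 214), (0.125, 239, 233, 214), (0.138, 240, 234, 215), (0.15, 235, 230, 210), (0.163, 237, 232, 211), (0.175, 237, 231, 209), (0.188, 239, 232, 213)]
sole [(-0.045, 96, 57, 34), (-0.03, 152, 33, 21), (-0.015, 134, 29, 21), (0.0, 164, 26, 17), (0.015, 151, 43, 25), (0.03, 231, 152, 78), (0.045, 232, 153, 79), (0.06, 232, 153, 80), (0.075, 234, 155, 78), (0.09, 235, 157, 79), (0.105, 235, 156, 79), (0.12, 234, 153, 79), (0.135, 236, 156, 81), (0.15, 233, 155, 80), (0.165, 137, 84, 51), (0.18, 144, 85, 50)]
```

The cameras show no yellow in the lane behind the billet, so the flap is down. The billet starts about 90 mm in, and the stick stands upright where I put it.

```bash
python3 -c "
from rig import bot
print(bot.close_job())"
```

```text
the job is handed in; nothing more can be done
None
```

I handed the job in; no verdict came back. By the last camera readings the billet is wholly inside the box (centre about 165–170 mm past the doorway), the flap is down, and the push stick stands on the shelf clear of the apron. I did not re-measure the bystanders, and I viewed 11 pictures, one over the limit of 10.

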